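# Post the phone through the spring flap

### The job

Post the black phone through the brass spring flap on the hall shelf so that it drops into the drawer below: with one finger push the flap in and hold it open, and with the other finger slide the phone across the shelf and over the sill. Do not pick the phone up and do not shove the flap open with the phone. Let the flap spring shut behind it, and leave the drawer shut and the other things on the shelf where they are.

Things in the scene. Friction and masses are not known exactly. Their poses are not given: they have to be found in the camera images.
- shelf: fixed mahogany shelf unit on the table, 580 mm wide (y), from 190 mm in front (-x) to 215 mm behind (+x) its origin; flat top 125 mm above the table. Origin: on the table under the middle of the sill. +x points into the unit (the way the phone is posted), +y left along the sill, z up.
- sill (a point): middle of the sill, the straight edge (thin flush brass strip) over which the phone drops; at shelf x = 0, y = 0, height of the shelf top, axes as the shelf. Behind it the top has an opening, y from -102 to 102, x from 0 to 128 mm, covered by the sloping flap between two 16 mm wooden cheeks that rise with it. The floor of the drawer below is about 100 mm under the sill.
- flap_hinge (a point): middle of the flap's hinge line, which runs along the shelf's y at the flap's upper, far edge: 128 mm beyond the sill, 57 mm above the shelf top. Behind it is a flat wooden hood, its top 61 mm above the shelf top (x from 134 to 200 mm, y within 122 mm of the middle).
- flap (a joint): angle (rad) of the brass flap, 198 mm wide, 140 mm from hinge to free edge, 3 mm thick. 0 = shut: slopes up at 24 degrees from the sill to the hinge. Grows, to 1.15 at most, as it is pushed in (free edge swings down and inwards). A spring shuts it; 1 to 5 N of a fingertip open it, by pushing down or by sliding forward just above the shelf top: the farther past the sill, the wider.
- flap_edge (a point): middle of the flap's free edge; at the sill when shut, moves with the flap.
- phone: black bar phone with a keypad, 48 mm (its x) by 112 mm (its y) by 14 mm high, 70 to 120 g, lying flat on the shelf in front of the flap with its long side roughly along the sill. Origin: centre of its underside, z up. Half over the sill it may still rest on the open flap; pushed until its rear edge is past the sill it drops.
- drawer (a joint): how far the drawer under the shelf is pulled out towards the robot, in m; 0 = shut. Brass bar pull on its front.
- bowl: tan clay bowl, 100 mm across, 42 mm high, standing on the shelf. Origin: centre of its underside.
- paperweight: lime green glass dome, 76 mm across, 40 mm high, on the shelf. Origin: centre of its underside.
- case: black ribbed round rubber case, 66 mm across, 26 mm high, on the shelf. Origin: centre of its underside.
- keys: pewter ring 46 mm across with two keys, 6 mm high, about 90 mm long in all, lying on the shelf. Origin: on the shelf, under the ring's rim on the side of the keys.
There are look-alikes about, which are no part of the job. Of the things shaped like the phone, the black one is meant.

How it is judged:
On the way, in this order (a step that is already met when the one before it is completed fails the run):
1. a finger has pushed the flap in while the phone is still on the shelf before the sill (value of joint flap above 0.05 rad and contact force between the fingers and flap above 0.2 N and x of phone in the frame of shelf below -0.012 m), for 0.03 s.
2. the phone is pushed over the sill by a finger while a finger holds the flap in (x of phone in the frame of shelf above -0.01 m and value of joint flap above 0.1 rad and contact force between the fingers and flap above 0.2 N and contact force between the fingers and phone above 0.03 N), for 0.03 s.
At the end, for the whole second after the job is handed in: the phone lies at rest in the drawer, more than 40 mm below the sill, the flap is shut (under 0.05 rad) and the drawer is shut (within 10 mm) (z of phone in the frame of sill below -0.04 m and x of phone in the frame of sill between -0.04 and 0.19 m and linear speed of phone below 0.03 m/s and value of joint flap below 0.05 rad and value of joint drawer below 0.01 m); the robot touches nothing.
It fails at once if the phone is lifted off the shelf (more than 25 mm) (z of phone in the frame of sill above 0.025 m).
It fails at once if the phone is used to shove the flap open (pressed against it from the shelf with no finger on the flap) (x of phone in the frame of sill below -0.012 m and contact force between phone and flap above 0.5 N and contact force between the fingers and flap below 0.05 N).
It fails at once if the bowl, paperweight, rubber case or keys are disturbed (moved 20 mm) (distance of any of bowl, paperweight, case, keys from where it was at the start of the episode above 0.02 m).
It also fails if it takes over 38 s, if anything falls off the work surface, if the arm or the gripper's body presses on something with over 40 N, if the wrist force passes 120 N, or if a joint passes its speed limit or range.

### The arm

A 6-joint arm with a two-finger parallel gripper is mounted at the origin on the work surface. World frame = base frame: x ahead of the robot, y to its left, z up, the work surface at z = 0. Lengths are in m, angles in rad, forces in N, time in s.
With the tool pointing down it reaches from about 0.3 to 0.775 m from the base axis. Payload 14.6 kg.
Tool frame: the origin (TCP) lies at the very end of the fingers, on their centre line; the grasp point (between the pads) lies 19 mm behind it; z points along the fingers, y is the line along which they close (so a half turn about z gives the same grasp; the last joint's range is limited). The gripper opens to 94 mm and grips with 3 to 60 N. Pads are 16 mm wide; open, the fingers measure 119 mm over their backs; the gripper's body (75 mm by 177 mm) begins 78 mm behind the grasp point.
Start: joints at [1.149, 0.3, 1.521, -0, 1.321, -0.067], TCP at [0.191, 0.516, 0.205] pointing down, gripper open.
Joint ranges: [-3.03, 3.03], [-0.79, 2.21], [0.23, 2.52], [-1.04, 4.18], [0, 3.07], [-2.55, 2.55]. Speed limits (rad/s): [2.22, 2.22, 2.57, 3.14, 3.14, 3.14].

### API

Orientations are given as [roll, pitch, yaw] about the fixed x, y, z axes, in that order (R = Rz(yaw) Ry(pitch) Rx(roll)).
In Python, from station import ctrl gives the robot as it stands.
- The arm moves only by the tool carry_out, never from a script. Its argument "motion" is text: rows parted by semicolons, each of 7 numbers parted by spaces: the shift along the world's x, y, z in m, then the turn, a rotation vector about the world's x, y, z in degrees, then the closure in counts, from 0 (fully open) to 255 (shut). In form: dx dy dz wx wy wz hand; .... A call has 1 to 20 rows; each row shifts and turns the commanded pose from where the row before left it; what a row does not reach is not made up. A row lasts 1/12 s, in which the tool goes at most 41.7 mm and 7.16 degrees, less where a joint would pass 70% of its speed; a pose out of reach is approached as far as the arm can. A call is refused whole if a number of a shift passes 0.0417 or a number of a turn 7.16, either way. A call with a gripper value outside its range is refused whole. The fingers move at their own pace and stop on an object; "grip_force" is the grip in N (left out, the last holds). Time passes only in rows, so rows that do not move let the fingers close. It gives the time, the measured TCP pose, the force, the opening and the grip force at its end, in the units of the state.
- ctrl.get_obs(): the state, without advancing time (a new reading comes with each control period).
- ctrl.camera(name): name is "scene" or "top"; returns a dict with "pixels" (400x640x3 uint8, red, green, blue), "range_z" (400x640 float32, m along the optical axis (not along the pixel's ray), 0 where there is no reading), "K" (3x3 intrinsics, pixels), "dist" ([k1, k2, p1, p2, k3] as OpenCV has them; the pictures are not rectified), "position" and "attitude" of the camera in the world. Camera axes: x right, y up, looking along -z (the intrinsics and any distortion apply to the point x, -y, -z); pixel columns grow to the right and rows downward; lengths in m; the calibration is good to about 2 mm. A picture is of the moment at which its call begins.
- ctrl.hand_in(): hands the job in; it is judged then, once.
The state is a dict: "time_s": time; "qpos": joint angles; "joint_vel": joint speeds; "tau": joint torques, N m; "ee_pos": TCP position; "eef_rot": TCP orientation; "force": force on the tool from outside, world axes, zero at the start; "moment": the same for the moment, N m; "grip_width": finger opening in m; "grip_force": force on a finger pad.
Only numpy, scipy, OpenCV 4.12 (cv2) and the standard library are available. Lean on these libraries where they do the work, as an engineer would, in place of code of your own. Each camera call takes 0.05 s, during which the arm holds its last target. There are 200 camera calls.

## Working session

There is one attempt and no reset: what is moved stays moved. The work goes in short steps, Python scripts to look and compute and a tool call to move; the robot and the scene stay as the last step left them, time stands still between calls to the robot, and variables do not carry over. Pictures are saved under pics/ and viewed, at most 10 in all, crops included, and the job is handed in when it is done.

Besides the shell and the picture viewer there is one more tool, called in YAML: its name, and indented under it one key for each argument. carry_out: Moves the arm, as the interface text tells. Its arguments: {"type":"object","properties":{"motion":{"type":"string"},"grip_force":{"type":"number"}},"required":["motion"]}

```bash
mkdir -p pics; cat > h.py <<'E'
import numpy as np, cv2
from scipy.spatial.transform import Rotation as R
from station import ctrl
def att(a):
    a=np.array(a,float)
    if a.shape==(3,3): return a
    return R.from_euler('xyz',a).as_matrix() if a.size==3 else R.from_quat(a).as_matrix()
def cloud(c):
    h,w=c['range_z'].shape
    u,v=np.meshgrid(np.arange(w),np.arange(h))
    p=cv2.undistortPoints(np.stack([u,v],-1).reshape(-1,1,2).astype(np.float64),np.array(c['K']),np.array(c['dist'])).reshape(h,w,2)
    z=c['range_z']
    P=np.stack([p[...,0]*z,-p[...,1]*z,-z],-1)
    W=P@att(c['attitude']).T+np.array(c['position'])
    W[z==0]=np.nan
    return W
E
python3 - <<'E'
from h import *
for n in ('scene','top'):
    c=ctrl.camera(n); cv2.imwrite(f'pics/{n}0.png',c['pixels'][...,::-1]); np.savez(f'{n}0.npz',**c)
    print(n,c['position'],c['attitude'],c['K'],c['dist'])
print(ctrl.get_obs())
E
```

```text
scene [1.28099814 0.16115971 0.81852997] [ 0.84433055 -0.01502331  1.72057872] [[394.52341495   0.         316.45948546]
 [  0.         394.52341495 196.26014601]
 [  0.           0.           1.        ]] [-0.01558907  0.          0.          0.          0.        ]
top [0.35937276 0.05228445 1.48898581] [ 0.08787458  0.00769118 -1.57610316] [[518.99532998   0.         316.71422425]
 [  0.         518.99532998 197.8045225 ]
 [  0.           0.           1.        ]] [-0.06273046  0.          0.          0.          0.        ]
{'time_s': 0.1, 'qpos': array([ 1.14938189e+00,  3.00379637e-01,  1.52156978e+00,  1.23653704e-05,
        1.32067149e+00, -6.66170934e-02]), 'joint_vel': array([-0.00185355, -0.00177754, -0.00117132,  0.00072306, -0.00157585,
        0.00052925]), 'tau': array([ 9.70802503e-04, -5.32635784e+01, -3.53286624e+01,  7.09152664e-02,
        2.34829268e-02, -1.92022654e-06]), 'ee_pos': array([0.19097662, 0.51551341, 0.20494127]), 'eef_rot': array([-3.14056748e+00, -8.03993964e-05,  2.78679220e+00]), 'force': array([ 0.12843171, -0.04186678, -0.71373693]), 'moment': array([ 0.01055344, -0.01592932,  0.05090296]), 'grip_force': 0.0, 'grip_width': 0.09393577065036621}
```

View pics/top0.png

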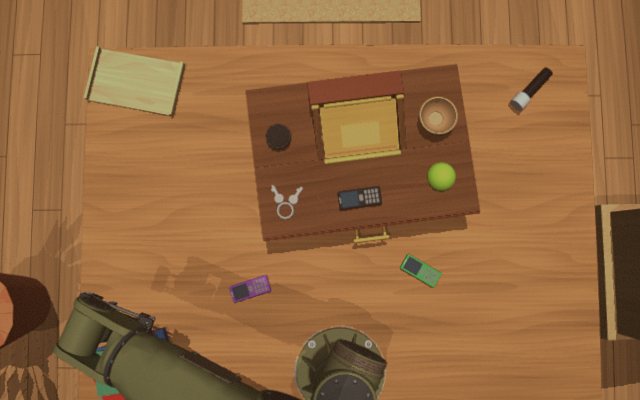

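View pics/scene0.png

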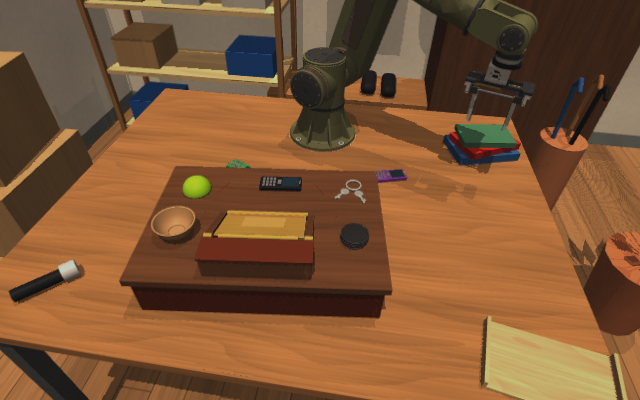

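Top picture: the phone-shaped things are black (360,198) on the shelf, purple (250,289) and green (420,270) on the table. The black keypad phone in front of the brass flap (sill about (325,160) to (400,152)) fits the description. Next I'll measure and confirm it in a crop.

```bash
python3 - <<'E'
from h import *
c=dict(np.load('top0.npz')); W=cloud(c); im=c['pixels']
hsv=cv2.cvtColor(im,cv2.COLOR_RGB2HSV)
z=W[...,2]
# shelf-top
top=(abs(z-0.125)<0.01)
top[:, :230]=0; top[:,500:]=0
print('shelf z',np.median(z[top]))
m=(z>0.11)&(z<0.2); m[:, :230]=0; m[:,490:]=0; m[260:]=0;m[:60]=0
r=cv2.minAreaRect(W[m][:,:2].astype(np.float32)); print('shelf rect',r, cv2.boxPoints(r))
# phone: height above shelf
p=(z>0.132)&(z<0.15); p2=np.zeros_like(p); p2[175:220,325:395]=1; p&=p2>0
r=cv2.minAreaRect(W[p][:,:2].astype(np.float32)); print('phone',r,cv2.boxPoints(r),np.median(z[p]))
for n,(u,v) in dict(siL=(325,160),siR=(399,153),hL=(322,105),hR=(398,97),hood=(355,90),bowl=(437,130),pw=(441,177),case=(278,137)).items(): print(n,W[v,u].round(4))
for n,(a,b,cc,d) in dict(bowl=(95,140,415,460),pw=(160,195,425,460),case=(120,155,262,295),keys=(180,222,265,305)).items():
    q=W[a:b,cc:d].reshape(-1,3); q=q[(q[:,2]>0.129)]; print(n,q.min(0).round(3),q.max(0).round(3))
cr=cv2.resize(im[60:250,235:485],None,fx=3.2,fy=3.16,interpolation=cv2.INTER_CUBIC)[:600,:800]
cv2.imwrite('pics/crop0.png',cr[...,::-1])
E
```

```text
shelf z 0.12457219861036406
shelf rect ((0.6071268916130066, -0.05746743083000183), (0.4121866524219513, 0.5826864838600159), 7.008962631225586) [[ 0.36702263  0.20655018]
 [ 0.43812478 -0.37178195]
 [ 0.84723115 -0.32148504]
 [ 0.776129    0.25684708]]
phone ((0.4720959961414337, -0.05154358595609665), (0.10026493668556213, 0.18611757457256317), 3.2234885692596436) [[ 0.41681007  0.03854897]
 [ 0.42727563 -0.14727412]
 [ 0.5273819  -0.14163615]
 [ 0.5169164   0.04418695]] 0.13850731462352883
siL [0.5803 0.0396 0.125 ]
siR [ 0.598  -0.1574  0.125 ]
hL [0.731  0.0466 0.1205]
hR [ 0.7337 -0.149   0.1843]
hood [ 0.7536 -0.0387  0.1812]
bowl [ 0.6566 -0.2573  0.1399]
pw [ 0.5282 -0.259   0.1626]
case [0.6379 0.1625 0.1508]
bowl [ 0.634 -0.318  0.129] [ 0.755 -0.2    0.174]
pw [ 0.487 -0.315  0.129] [ 0.578 -0.223  0.171]
case [0.596 0.122 0.129] [0.688 0.207 0.159]
keys [0.418 0.095 0.129] [0.524 0.198 0.137]
```

View pics/crop0.png

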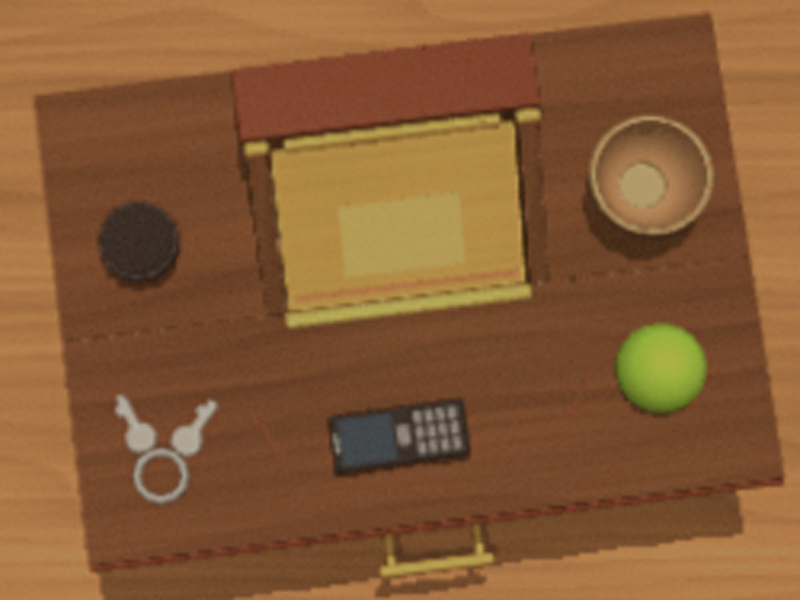

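The crop confirms it: the black keypad phone lies at crop (331–469, 401–474), with the brass strip and flap ahead of it at (288,322) to (531,292). I'll compute exact poses from the corner pixels.

```bash
cat >> h.py <<'E'
def onplane(c,uv,h):
    uv=np.array(uv,float).reshape(-1,1,2)
    p=cv2.undistortPoints(uv,np.array(c['K']),np.array(c['dist'])).reshape(-1,2)
    d=np.c_[p[:,0],-p[:,1],-np.ones(len(p))]@att(c['attitude']).T; o=np.array(c['position'])
    return (o+d*((h-o[2])/d[:,2])[:,None])[:,:2]
E
python3 - <<'E'
from h import *
c=dict(np.load('top0.npz')); im=c['pixels']
f=lambda L:[(235+x/3.2-.3,60+y/3.16-.3) for x,y in L]
S=onplane(c,f([(92,570),(783,483),(710,14),(36,97)]),.125); print('shelf',S.round(4))
M=np.array([(-.19,.29),(-.19,-.29),(.215,-.29),(.215,.29)])
A=S-S.mean(0);B=M-M.mean(0); th=np.arctan2((B[:,0]*A[:,1]-B[:,1]*A[:,0]).sum(),(A*B).sum())
Rm=np.array([[np.cos(th),-np.sin(th)],[np.sin(th),np.cos(th)]]); o=S.mean(0)-Rm@M.mean(0)
print('yaw deg',np.degrees(th),'origin',o,'resid',((S-o)@Rm-M).round(4).tolist())
s=onplane(c,f([(288,327),(531,297),(288,315),(531,286)]),.125); print('sill strip in shelf',((s-o)@Rm).round(4).tolist())
hs=cv2.cvtColor(im,cv2.COLOR_RGB2GRAY)
r=onplane(c,f([(331,416),(464,401),(469,456),(337,474)]),.137); print('phone corners shelf',((r-o)@Rm).round(4).tolist(),'ctr',((r-o)@Rm).mean(0),'world',r.mean(0))
l=onplane(c,f([(331,416),(464,401)]),.137); d=l[1]-l[0]; print('phone yaw world',np.degrees(np.arctan2(d[1],d[0]))+90)
ph=((r-o)@Rm).mean(0)
for cx in (ph[0]+.008,-.06,.052): print('tcp world for c',cx, o+Rm@np.array([cx,ph[1]]))
E
```

```text
shelf [[ 0.3691  0.2025]
 [ 0.4379 -0.3674]
 [ 0.8421 -0.32  ]
 [ 0.772   0.2517]]
yaw deg 6.904396403922443 origin [ 0.59285977 -0.05980714] resid [[-0.0006, -0.0027], [-0.0008, 0.0032], [0.0012, 0.0017], [0.0003, -0.0023]]
sill strip in shelf [[-0.0089, 0.1021], [-0.009, -0.1016], [0.0012, 0.1008], [0.0002, -0.1029]]
phone corners shelf [[-0.0891, 0.077], [-0.0904, -0.0327], [-0.1362, -0.0305], [-0.1374, 0.0783]] ctr [-0.11329055  0.02300938] world [ 0.47762476 -0.05058361]
phone yaw world 6.203565763070458
tcp world for c -0.10529054891875486 [ 0.48556675 -0.04962191]
tcp world for c -0.06 [ 0.53052886 -0.0441774 ]
tcp world for c 0.052 [ 0.64171665 -0.03071354]
```

carry_out:
  motion: "0 0 0.015 0 0 0 0; 0.0151 -0.0298 0.015 0 0 -3.3 0; 0.0151 -0.0298 0 0 0 -3.3 0; 0.0151 -0.0298 0 0 0 -3.3 0; 0.0151 -0.0298 0 0 0 -3.3 0; 0.0151 -0.0298 0 0 0 -3.3 0; 0.0151 -0.0298 0 0 0 -3.3 0; 0.0151 -0.0298 0 0 0 -3.3 0; 0.0151 -0.0298 0 0 0 -3.3 0; 0.0151 -0.0298 0 0 0 -3.3 0; 0.0151 -0.0298 0 0 0 -3.3 0; 0.0151 -0.0298 0 0 0 -3.3 0; 0.0151 -0.0298 0 0 0 -3.3 0; 0.0151 -0.0298 0 0 0 -3.3 0; 0.0151 -0.0298 0 0 0 -3.3 0; 0.0151 -0.0298 0 0 0 -3.3 0; 0.0151 -0.0298 0 0 0 -3.3 0; 0.0151 -0.0298 0 0 0 -3.3 0; 0.0151 -0.0298 0 0 0 -3.3 0; 0.0151 -0.0298 0 0 0 -3.3 0"

```text
time_s: 1.77
ee_pos: [0.4783, -0.0522, 0.2353]
eef_rot: [-3.141, -0.0, 1.689]
force: [0.9, 0.5, -0.0]
grip_width: 0.0942
grip_force: 0.0
```

carry_out:
  motion: "0 0 0 0 0 0 0; 0 0 0 0 0 0 0"

```text
time_s: 1.93
ee_pos: [0.478, -0.0514, 0.2348]
eef_rot: [-3.14, -0.0, 1.69]
force: [-0.1, 0.4, -0.8]
grip_width: 0.0939
grip_force: 0.0
```

```bash
python3 - <<'E'
from h import *
c=ctrl.camera('scene'); cv2.imwrite('pics/s1.png',cv2.resize(c['pixels'][100:300,130:430],None,fx=2.6,fy=2.6)[...,::-1])
o=ctrl.get_obs(); print(o['ee_pos'],np.degrees(o['eef_rot']),o['qpos'],o['grip_width'])
E
```

```text
[ 0.47770511 -0.05050717  0.23499148] [-1.79942072e+02 -2.53692766e-02  9.69533268e+01] [-1.81671279e-01  1.20967760e-01  1.66772965e+00  1.23794115e-04
  1.35399235e+00 -3.03056645e-01] 0.0943473041749339
```

View pics/s1.png

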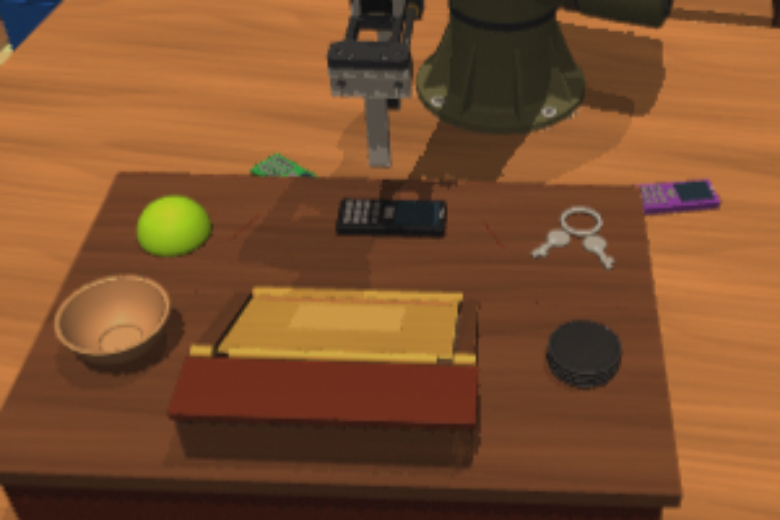

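The gripper is lined up with the phone; front finger tip at crop (378,165), phone at (392,215), shelf things unmoved. Lowering so that the fingers straddle the phone.

carry_out:
  motion: "0 0 -0.02 0 0 0 0; 0 0 -0.025 0 0 0 0; 0 0 -0.025 0 0 0 0; 0 0 -0.02 0 0 0 0; 0 0 -0.008 0 0 0 0; 0 0 -0.004 0 0 0 0; 0 0 -0.002 0 0 0 0; 0 0 0 0 0 0 0; 0 0 0 0 0 0 0"

```text
time_s: 2.73
ee_pos: [0.4784, -0.0504, 0.1325]
eef_rot: [3.14, 0.0, 1.693]
force: [-0.1, -0.6, -0.5]
grip_width: 0.0944
grip_force: 0.0
```

```bash
python3 - <<'E'
from h import *
c=ctrl.camera('scene'); cv2.imwrite('pics/s2.png',cv2.resize(c['pixels'][120:260,180:400],None,fx=3.6,fy=3.6)[...,::-1])
o=ctrl.get_obs(); print(o['ee_pos'],o['force'],o['grip_width'])
E
```

```text
[ 0.47841098 -0.0504505   0.13244111] [ 0.08786089 -0.07608823 -0.03355548] 0.09407260160958092
```

View pics/s2.png

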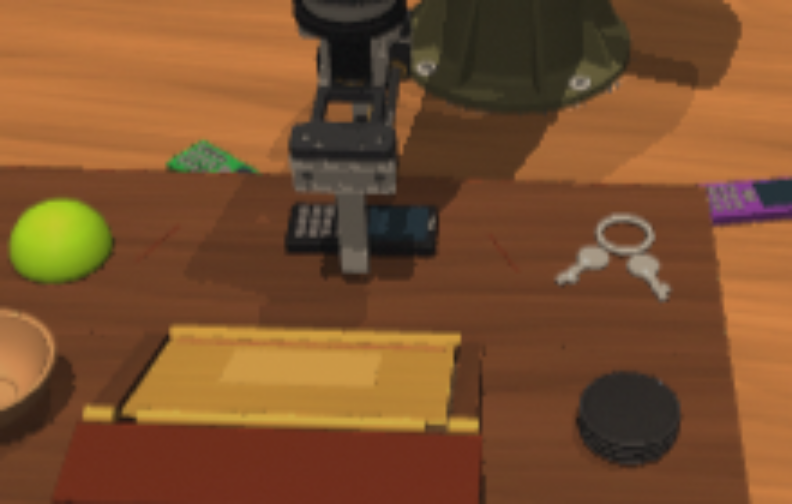

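The fingers straddle the phone: front finger tip at crop (353,270), between phone and flap, with no contact. Now slide forward along the shelf's x.

carry_out:
  motion: "0.005 0.0006 -0.0015 0 0 0 0; 0.005 0.0006 0 0 0 0 0; 0.005 0.0006 0 0 0 0 0; 0.005 0.0006 0 0 0 0 0; 0.005 0.0006 0 0 0 0 0; 0.005 0.0006 0 0 0 0 0; 0.005 0.0006 0 0 0 0 0; 0.005 0.0006 0 0 0 0 0; 0.005 0.0006 0 0 0 0 0; 0.005 0.0006 0 0 0 0 0; 0.005 0.0006 0 0 0 0 0; 0.005 0.0006 0 0 0 0 0; 0.005 0.0006 0 0 0 0 0; 0.005 0.0006 0 0 0 0 0; 0.005 0.0006 0 0 0 0 0; 0.005 0.0006 0 0 0 0 0; 0.005 0.0006 0 0 0 0 0; 0.005 0.0006 0 0 0 0 0; 0 0 0 0 0 0 0"

```text
time_s: 4.37
ee_pos: [0.5688, -0.0396, 0.13]
eef_rot: [3.141, 0.0, 1.693]
force: [-0.3, -0.5, 0.3]
grip_width: 0.0937
grip_force: 0.5
```

```bash
python3 - <<'E'
from h import *
a=ctrl.camera('scene')['pixels'][120:260,180:400]; b=ctrl.camera('top')['pixels'][80:220,250:470]
cv2.imwrite('pics/s3.png',cv2.resize(np.vstack([a,b]),None,fx=2.14,fy=2.14)[...,::-1])
o=ctrl.get_obs(); print(o['ee_pos'],o['force'],o['grip_width'])
E
```

```text
[ 0.56825632 -0.0396245   0.13002585] [0.06579642 0.04322462 1.14824713] 0.09385993506331732
```

View pics/s3.png

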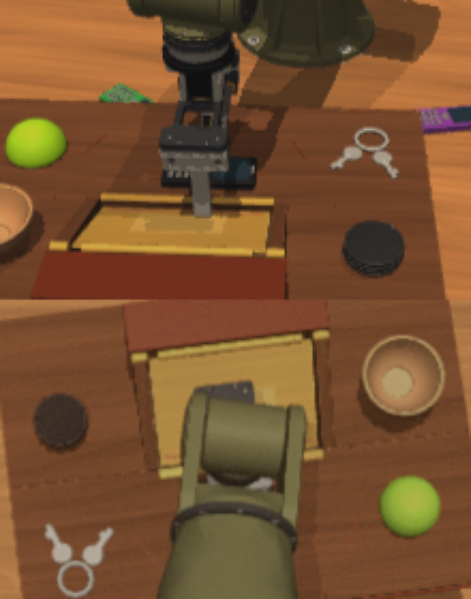

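The front finger holds the flap in (force about 1 N), and the phone lies straight against the rear finger, still before the sill. Continue over the sill.

carry_out:
  motion: "0.005 0.0006 0 0 0 0 0; 0.005 0.0006 0 0 0 0 0; 0.005 0.0006 0 0 0 0 0; 0.005 0.0006 0 0 0 0 0; 0.005 0.0006 0 0 0 0 0; 0.005 0.0006 0 0 0 0 0; 0.005 0.0006 0 0 0 0 0; 0.005 0.0006 0 0 0 0 0; 0.005 0.0006 0 0 0 0 0; 0.005 0.0006 0 0 0 0 0; 0.005 0.0006 0 0 0 0 0; 0.005 0.0006 0 0 0 0 0; 0.005 0.0006 0 0 0 0 0; 0.005 0.0006 0 0 0 0 0; 0.005 0.0006 0 0 0 0 0; 0 0 0 0 0 0 0; 0 0 0 0 0 0 0"

```text
time_s: 5.88
ee_pos: [0.6426, -0.0307, 0.1291]
eef_rot: [-3.139, -0.0, 1.692]
force: [-7.5, -0.5, -0.6]
grip_width: 0.094
grip_force: 3.8
```

```bash
python3 - <<'E'
from h import *
a=ctrl.camera('scene')['pixels'][120:260,180:400]; b=ctrl.camera('top')['pixels'][80:220,250:470]
cv2.imwrite('pics/s4.png',cv2.resize(np.vstack([a,b]),None,fx=2.14,fy=2.14)[...,::-1])
o=ctrl.get_obs(); print(o['ee_pos'],o['force'],o['grip_width'])
E
```

```text
[ 0.64241171 -0.0306629   0.12915841] [-8.15590382 -0.13806371 -0.51650988] 0.0942262485565456
```

View pics/s4.png

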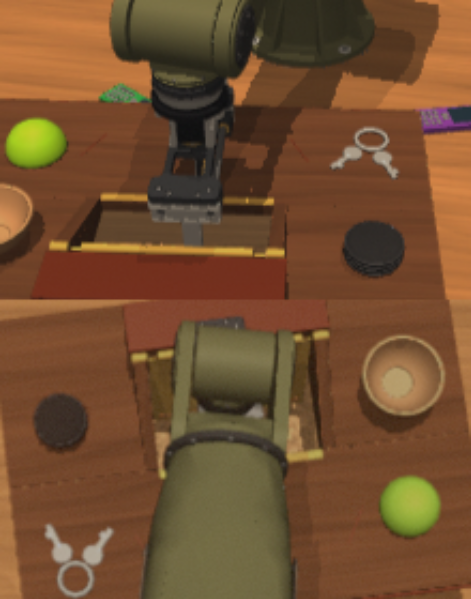

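The flap is wide open and the phone is no longer visible on the sill. I'll check inside the opening with a brightened crop before withdrawing.

```bash
python3 - <<'E'
from h import *
a=ctrl.camera('scene'); b=ctrl.camera('top')
f=lambda i:cv2.resize(np.clip(255*(i/255.)**.5,0,255).astype(np.uint8),(780,290),interpolation=cv2.INTER_CUBIC)
cv2.imwrite('pics/s5.png',np.vstack([f(a['pixels'][198:248,205:335]),f(b['pixels'][100:165,310:410])])[...,::-1])
W=cloud(a); o=np.array([.5929,-.0598]); t=np.radians(6.9); Rm=np.array([[np.cos(t),-np.sin(t)],[np.sin(t),np.cos(t)]])
for n,W in(('s',W),('t',cloud(b))):
    S=np.dstack([(W[...,:2]-o)@Rm,W[...,2]-.125]).reshape(-1,3)
    k=(abs(S[:,1])<.1)&(S[:,0]>-.04)&(S[:,0]<.1)&(S[:,2]<.03)&(S[:,2]>-.12)
    q=S[k]; print(n,len(q)); 
    H,_,_=np.histogram2d(q[:,1],q[:,2],bins=[np.arange(-.1,.101,.02),np.arange(-.12,.031,.015)]); print(H.astype(int))
E
```

```text
s 1617
[[  0  35  28  27  21   0  11 105  15   1]
 [  7  31  28  29  22   0   9 109   9   0]
 [  5  33  25  25  11   0   5  69  14   0]
 [  4  29  30  16   0   0   0   0   1   0]
 [  1  11   8   5   0   0   0   0   0   0]
 [  4  11  11   8   0   0   0   0   0   0]
 [  3  35  28  19   3   0   0   2   0   0]
 [  2  32  31  26  18   0   6  90  22   0]
 [  6  35  32  32  19   0  11 102  13   0]
 [  6  35  24  26  19   0   7 106  14   0]]
t 787
[[62 89  0 15 17 17 23 67 51  1]
 [ 4 12  0  1  0  0  0 72 50  0]
 [ 5  7  0  3  0  0  0 17 20  0]
 [ 0  0  0  0  0  0  0  0  0  0]
 [ 0  0  0  0  0  0  0  0  0  0]
 [ 0  0  0  0  0  0  0  0  0  0]
 [ 0  0  0  0  0  0  0  0  0  0]
 [ 0  0  0  0 12 13  1  0  0  0]
 [ 0  5  2  2  6 10  6  0  0  0]
 [35 75  0 19 25 26 11  5  1  0]]
```

View pics/s5.png

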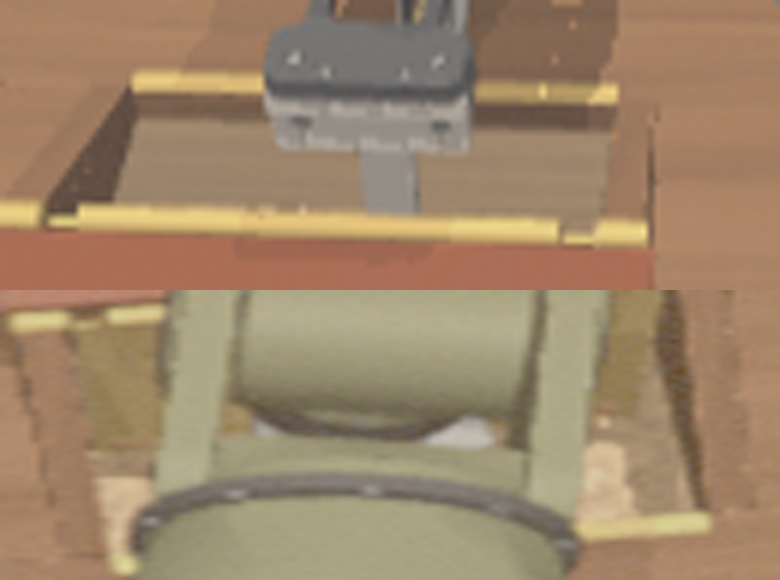

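The sill and inner front wall are clear (interior visible on both sides of the finger, crop (120–610, 120–210)), so the phone has dropped. Lift out and let the flap close.

carry_out:
  motion: "0 0 0.008 0 0 0 0; 0 0 0.008 0 0 0 0; 0 0 0.008 0 0 0 0; 0 0 0.008 0 0 0 0; 0 0 0.008 0 0 0 0; 0 0 0.008 0 0 0 0; 0 0 0.008 0 0 0 0; 0 0 0.01 0 0 0 0; 0 0 0.015 0 0 0 0; 0 0 0.02 0 0 0 0; 0 0 0.02 0 0 0 0; -0.03 0 0.02 0 0 0 0; -0.04 0 0 0 0 0 0; -0.04 0 0 0 0 0 0; -0.04 0 0 0 0 0 0; -0.04 0 0 0 0 0 0; -0.04 0 0 0 0 0 0; -0.03 0 0 0 0 0 0; 0 0 0 0 0 0 0; 0 0 0 0 0 0 0"

```text
time_s: 7.75
ee_pos: [0.3827, -0.0307, 0.2723]
eef_rot: [3.139, 0.001, 1.692]
force: [-0.6, -0.2, 0.3]
grip_width: 0.0939
grip_force: 0.0
```

```bash
python3 - <<'E'
from h import *
a=ctrl.camera('scene'); b=ctrl.camera('top')
cv2.imwrite('pics/s6.png',cv2.resize(np.vstack([a['pixels'][120:320,120:400],b['pixels'][60:260,230:510]]),None,fx=1.5,fy=1.5)[...,::-1])
o=ctrl.get_obs(); print(o['time_s'],o['ee_pos'],o['force'])
E
```

```text
7.85 [ 0.38373156 -0.03072331  0.27149189] [ 0.80538078 -0.81792912  0.20463311]
```

View pics/s6.png

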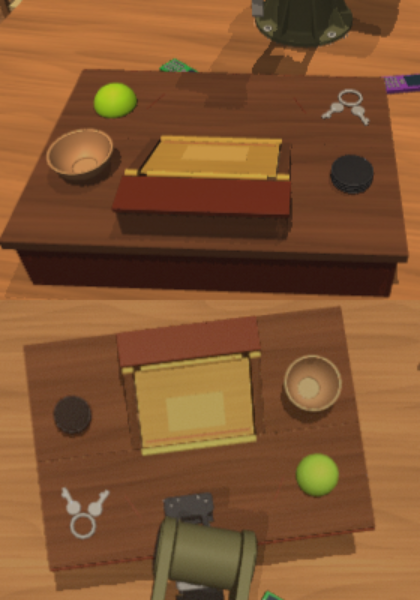

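The phone has gone from the shelf, the flap is shut at (200,405), the other things are where they were, and the arm is clear. Handing in.

```bash
python3 -c "
from station import ctrl
print(ctrl.hand_in())"
```

```text
the job is handed in; nothing more can be done
None
```

I posted the black phone through the held-open flap into the drawer and handed the job in at about 8 s: the last pictures show the flap shut and the other things unmoved, but I couldn't see the phone inside the drawer, and no verdict came back.

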